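# Hold a silver bar flush on the tilted pad of a bench metal tester

## Task

Test the metal bar that lies on the pocket scale: lift it off, tilt it to the slope of the bench tester's test pad and, feeling for the contact, press it lightly onto the pad, lengthwise over it, until it lies flush on the pad with all four sprung contact pins pushed in under it. The reading needs the bar kept there, so the program finishes while still gripping the bar and holding it flush; do not force it onto the pad, and leave the other bar where it lies.

Things in the scene. Friction and masses are not known exactly. Their poses are not given: they have to be found in the camera images.
- bar: the bar to test: a plain bright metal block 70 x 34 x 14 mm with slightly rounded edges, about 0.35 kg, lying on the pan of the pocket scale at the start. Origin: centre of its underside; x along its 70 mm length, y across its 34 mm width, z up through its 14 mm thickness. Both big faces are flat and either may face the pad, either end first
- pocket_scale: black flat pocket scale 105 x 66 x 17 mm, fixed to the bench; the pan on which the bar lies is 15 mm above the bench. Origin: centre of its underside; x along its 105 mm length
- other_bar: a second bar of the same shape and size, lying on the bench; a bystander, to be left where it is. Origin and axes as for the bar
- tester: bench metal tester, fixed: grey box 150 x 110 x 35 mm, screen at its front, behind it two aluminium cheeks (outer faces 45 mm either side of the middle, tops 88 mm high; knob on the +y one to 59 mm) with the tilting head between them. Origin: centre of its underside; front along its -x, towards the robot. Head hinge along y, 75 mm up, 20 mm behind the origin; clamped, gives nothing to a light push
- pad_face (a point): centre of the flat face of the dark raised test pad on the tilting head, 24 mm from the hinge. z: outward normal, leaning 0.2 to 0.55 rad from vertical to the tester's front; y: level, across; x: up the slope. Pad 50 mm (x) by 30 mm (y), 8 mm proud of the head (74 x 64 mm), so the bar laid lengthwise along x overhangs it all round. Four pins stand 4 mm out of it. It bears up to 60 N
- pin_1 (a joint): sprung brass contact pin, 5 mm thick, at x -17, y +9 mm on the pad face. Value: how far it is pushed in (m): 0 standing 4 mm proud, 0.004 level with the pad face. Its spring pushes back with 0.75 N at first and 2.25 N when level (the four together 3 to 9 N)
- pin_2 (a joint): the same kind of pin, at x -17, y -9 mm on the pad face
- pin_3 (a joint): the same kind of pin, at x +17, y +9 mm on the pad face
- pin_4 (a joint): the same kind of pin, at x +17, y -9 mm on the pad face

How it is judged:
By the outcome, as a careful person would: the job done as asked, in the order asked, and still so for the second after the job is handed in, while the arm keeps its last pose, push and grip.
It also fails if it takes over 40 s, if anything falls off the work surface, if the arm or the gripper's body presses on something with over 40 N, if the wrist force passes 120 N, or if a joint passes its speed limit or range.

## Robot

A 6-joint arm with a two-finger parallel gripper is mounted at the origin on a cart in front of the work surface, level with it; the furniture and walls round the work are solid. World frame = base frame: x ahead of the robot, y to its left, z up, the work surface at z = 0. Lengths are in mm, angles in rad, forces in N, time in s.
With the tool pointing down it reaches from about 325 to 900 mm from the base axis. Payload 6.1 kg.
Tool frame: the origin (TCP) lies midway between the tips of the shut fingers; the grasp point (between the pads) lies 19 mm behind it; z points along the fingers, y is the line along which they close (so a half turn about z gives the same grasp; the last joint's range is limited). The gripper opens to 85 mm and grips with 20 to 120 N. Pads are 22 mm wide; open, the fingers measure 114 mm over their backs; the gripper's body (76 mm by 85 mm) begins 54 mm behind the grasp point. The pads swing forward as they close: fully open they stand 13 mm farther back than shut.
Start: joints at [1.052, 0.22, 1.526, -0, 1.395, -0.126], TCP at [239.233, 577.393, 192.8] pointing down, gripper open.
Joint ranges: [-2.98, 2.98], [-0.91, 2.08], [0.09, 2.57], [-1.24, 4.39], [0.2, 2.65], [-2.68, 2.68]. Speed limits (rad/s): [2.57, 2.57, 3.01, 3.14, 3.14, 3.14].

## Interface

Orientations are given as a unit quaternion [x, y, z, w].
In Python, from plant import ctrl gives the robot as it stands. Calls block until the motion is done:
- ctrl.movep(position, orientation): joint-space move of the TCP to a pose.
- ctrl.line_to(position, speed=150, attitude=None, force_limit=None): straight line of the TCP; attitude=None keeps the orientation; speed is the mean speed in mm/s. With force_limit (N) it stops when the force on the tool has changed by that much, and returns True; else False.
- ctrl.move_j(angles): joint-space move.
- ctrl.gripper_to(opening): finger opening in mm; the grip force is fixed at half the most; returns when the fingers have stopped.
- ctrl.dwell(seconds).
- ctrl.inverse_kinematics(position, orientation): joint angles nearest the present ones, or None.
- ctrl.observe(): the state.
- ctrl.camera(name): name is "scene" or "top"; returns (picture, depth): 480x640x3 uint8, blue, green, red; 480x640 float32, mm along the optical axis (not along the pixel's ray), 0 where there is no reading.
- ctrl.camera_model(name): a dict with "camera_matrix" (3x3 intrinsics, pixels), "pose" (4x4, takes a point from camera to world coordinates). Camera axes: x right, y down, z forward; pixel columns grow to the right and rows downward; lengths in mm; the calibration is good to about 2 mm. A picture is of the moment at which its call begins. camera_model takes no time and is no camera call.
A pose or a line that the arm cannot do raises ctrl.IKError and nothing moves.
- ctrl.sign_off(): hands the job in; it is judged then, once.
The state is a dict: "time": time; "joint_pos": joint angles; "qvel": joint speeds; "tau": joint torques, N m; "ee_pos": TCP position; "eef_rot": TCP orientation; "ft_force": force on the tool from outside, world axes, zero at the start; "torque": the same for the moment, N m; "finger_gap": finger opening in mm; "finger_force": force on a finger pad.
Only numpy, scipy, OpenCV 4.12 (cv2) and the standard library are available. Lean on these libraries where they do the work, as an engineer would, in place of code of your own. Each camera call takes 0.05 s, during which the arm holds its last target. There are 200 camera calls.

## Working session

There is one attempt and no reset: what is moved stays moved. The work goes in short steps, each a Python script; the robot and the scene stay as the last script left them, time stands still between calls to the robot, and variables do not carry over. Pictures are saved under pics/ and viewed, at most 10 in all, crops included, and the job is handed in when it is done.

```bash
ls; mkdir -p pics
python3 - <<'E'
from plant import ctrl
import cv2,numpy as np
for n in("scene","top"):
    p,d=ctrl.camera(n); cv2.imwrite(f"pics/{n}0.png",p); np.save(f"{n}0.npy",d)
    m=ctrl.camera_model(n); print(n,np.round(m["camera_matrix"],1).tolist(),np.round(m["pose"],3).tolist())
s=ctrl.observe();print(s)
E
```

```text
pics
scene [[507.7, 0.0, 315.3], [0.0, 507.7, 245.2], [0.0, 0.0, 1.0]] [[0.788, -0.352, 0.504, -32.907], [-0.615, -0.436, 0.657, -642.865], [-0.012, -0.828, -0.56, 698.964], [0.0, 0.0, 0.0, 1.0]]
top [[503.3, 0.0, 320.4], [0.0, 503.3, 240.6], [0.0, 0.0, 1.0]] [[-0.019, -0.991, 0.135, 332.044], [-0.999, 0.022, 0.023, 59.756], [-0.026, -0.135, -0.991, 1397.108], [0.0, 0.0, 0.0, 1.0]]
{'time': 0.1, 'joint_pos': array([ 1.05188435e+00,  2.21121813e-01,  1.52748298e+00, -9.95282026e-06,
        1.39471994e+00, -1.26104103e-01]), 'qvel': array([-0.00062304, -0.00206667, -0.00316743,  0.00109594,  0.0007439 ,
        0.00011332]), 'tau': array([ 1.84989061e-03, -4.98244464e+01, -3.90546870e+01,  1.48363557e-05,
        5.62700341e-03,  5.20177053e-06]), 'ee_pos': array([238.94529913, 576.86259762, 191.83173552]), 'eef_rot': array([ 1.95142740e-01,  9.80774470e-01, -8.22941216e-04, -2.69841542e-04]), 'ft_force': array([-0.02539056,  0.47109   ,  0.03370544]), 'torque': array([-0.02351053, -0.0307068 , -0.01386482]), 'finger_force': 0.0, 'finger_gap': 85.24260866241241}
```

View pics/scene0.png

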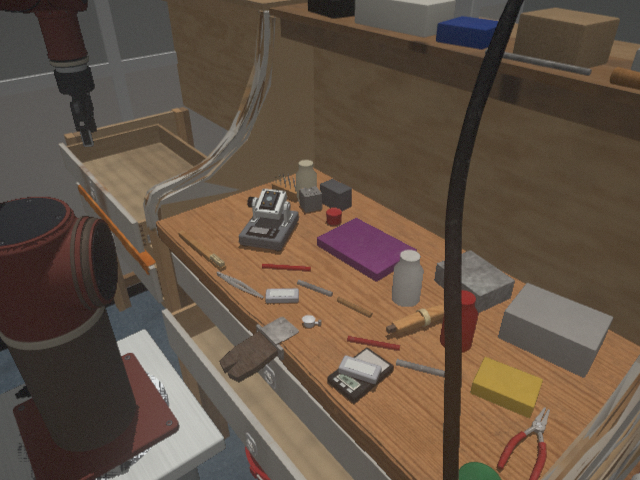

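View pics/top0.png

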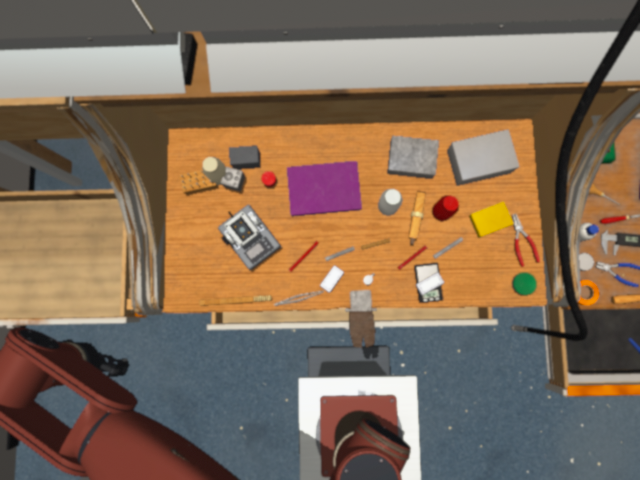

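The scene view shows the scale at about (360,374) with the bar on it at (360,369), the tester at (268,220) and the other bar at (282,296). In the top view they are at (429,283), (249,237) and (332,279). Next I enlarge these.

```bash
cat > h.py <<'E'
import cv2,numpy as np
from plant import ctrl
from scipy.spatial.transform import Rotation as R
def cloud(n,d):
    m=ctrl.camera_model(n);K=np.array(m["camera_matrix"]);T=np.array(m["pose"])
    v,u=np.mgrid[:480,:640]; P=np.stack([(u-K[0,2])/K[0,0]*d,(v-K[1,2])/K[1,1]*d,d],-1)
    return P@T[:3,:3].T+T[:3,3]
def tri(us,ut):
    """two-view triangulation; returns point and ray gap"""
    A=[];b=[];rs=[]
    for n,u in(("scene",us),("top",ut)):
        m=ctrl.camera_model(n);K=np.array(m["camera_matrix"]);T=np.array(m["pose"])
        r=T[:3,:3]@np.linalg.solve(K,[u[0],u[1],1]);r/=np.linalg.norm(r);M=np.eye(3)-np.outer(r,r)
        A.append(M);b.append(M@T[:3,3])
    x=np.linalg.lstsq(np.vstack(A),np.hstack(b),rcond=None)[0]
    return x,np.linalg.norm(np.vstack(A)@x-np.hstack(b))
E
python3 - <<'E'
from h import *
s=cv2.imread("pics/scene0.png");t=cv2.imread("pics/top0.png")
def c(i,u,v,w,h,f):
    k=cv2.resize(i[v:v+h,u:u+w],None,fx=f,fy=f,interpolation=cv2.INTER_CUBIC)
    for j in range(0,w,10): cv2.putText(k,str(u+j),(j*f,9),0,.33,(0,255,255),1);cv2.line(k,(j*f,10),(j*f,16),(0,255,255),1)
    for j in range(10,h,10): cv2.putText(k,str(v+j),(0,j*f),0,.33,(0,255,255),1)
    return k
cv2.imwrite("pics/crop1.png",np.vstack([np.hstack([c(s,235,180,80,75,5),c(s,320,335,80,75,5)])[:, :800],np.hstack([c(t,215,200,80,45,5)*0,c(t,215,200,80,45,5)*0])]) [:375])
cv2.imwrite("pics/crop2.png",np.hstack([c(t,212,200,80,75,5),c(t,400,250,80,75,5)]))
for n in("scene","top"):
    d=np.load(n+"0.npy");P=cloud(n,d)
    for (u,v) in ([(360,369),(374,352),(350,383),(270,198),(262,232),(282,296)] if n=="scene" else [(429,283),(421,270),(242,229),(262,249),(332,279)]):
        print(n,u,v,np.round(P[v,u],1))
E
```

```text
scene 360 369 [ 394.  -207.9   30.3]
scene 374 352 [ 451.1 -183.7   15.3]
scene 350 383 [ 370.1 -209.7   13.6]
scene 270 198 [547.9 294.3  98.2]
scene 262 232 [496.7 259.1  37.4]
scene 282 296 [411.5  53.9  14.3]
top 429 283 [ 396.5 -198.7   33.3]
top 421 270 [ 432.8 -180.9   21.8]
top 242 229 [545.2 295.7  93.9]
top 262 249 [498.3 251.5  34.2]
top 332 279 [413.7  61.9  12.8]
```

View pics/crop1.png

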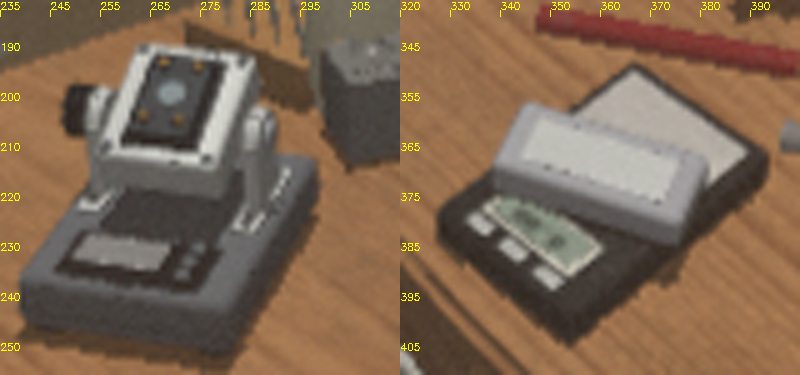

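View pics/crop2.png

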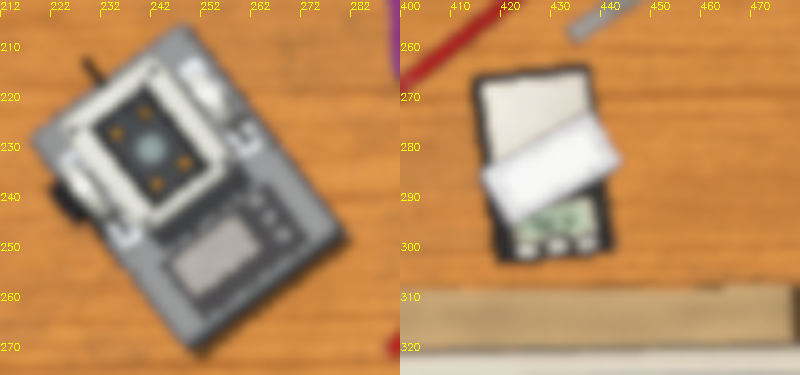

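Run:
```python
from h import *
np.set_printoptions(suppress=True,precision=2)
pins=[((263.6,203),(243.2,236.8)),((270.8,204.2),(249.2,232.6)),((268,192.2),(235.2,226.4)),((274.6,193.4),(241,222.2))]
bar=[((346,355.6),(416.6,285.4)),((381.6,366.4),(437,272.6)),((377,378),(444.4,282)),((339,368),(423.6,294.8))]
for nm,L in(("pins",pins),("bar",bar)):
    X=[]
    for a,b in L:
        x,g=tri(a,b);X.append(x);print(nm,x,g)
    print("mean",np.mean(X,0),"edges",[np.linalg.norm(X[i]-X[j]) for i,j in((0,1),(1,2),(2,3),(3,0),(0,2),(1,3))])
C={n:cloud(n,np.load(n+"0.npy")) for n in("scene","top")}
def planefit(X):
    for _ in range(6):
        c=X.mean(0);w=np.linalg.svd(X-c)[2][2];w*=np.sign(w[2]);r=(X-c)@w;X2=X[abs(r)<max(1.2,2*r.std())]
        X=X2
    return c,w,r.std(),len(X)
quad={"scene":[(265,191),(279,193.5),(272.5,208.5),(261,206)],"top":[(228.5,226.5),(239.5,218),(254.5,233),(243,241)]}
pq={"scene":[(347,358),(379,367),(376,375),(342,367)],"top":[(419,286),(436,275),(442,281),(424,292)]}
for n in C:
  for nm,q in(("pad",quad),("bar",pq)):
    m=np.zeros((480,640),np.uint8);cv2.fillPoly(m,[np.int32(np.round(q[n]))],1)
    c,w,s,k=planefit(C[n][m>0]);print(n,nm,c,w,"lean",np.arccos(w[2]),"az",np.arctan2(w[1],w[0]),s,k)
  # bar outline by height; tester box top
  P=C[n];m=(P[...,2]>24)&(P[...,2]<40)&(np.hypot(P[...,0]-395,P[...,1]+203)<60)
  print(n,"bar rect",cv2.minAreaRect(np.float32(P[m][:,:2])),np.median(P[m][:,2]))
  m=(P[...,2]>25)&(np.hypot(P[...,0]-535,P[...,1]-288)<110)&(P[...,2]<120)
  print(n,"tester rect",cv2.minAreaRect(np.float32(P[m][:,:2])),m.sum())
```

```text
pins [525.73 292.04  92.88] 1.905757250179711
pins [536.43 276.32  92.62] 1.6743745763104712
pins [551.79 310.68 105.98] 2.0410064298994914
pins [562.14 295.91 105.34] 1.1685914505323327
mean [544.02 293.74  99.2 ] edges [np.float64(19.01772982604272), np.float64(39.929632730139716), np.float64(18.040962275711255), np.float64(38.67623323682199), np.float64(34.61362644022798), np.float64(34.72960843488189)]
bar [ 393.25 -167.47   29.88] 4.109847900406565
bar [ 426.41 -224.17   28.13] 3.642193390018196
bar [ 399.8  -241.23   32.83] 2.5539729714237076
bar [ 365.97 -183.66   31.09] 1.1952977464524814
mean [ 396.36 -204.13   30.48] edges [np.float64(65.70231221392245), np.float64(31.956463522847415), np.float64(66.79436738210845), np.float64(31.74749690909367), np.float64(74.10617867905276), np.float64(72.81644989978416)]
scene pad [539.42 284.04 101.18] [-0.42  0.66  0.63] lean 0.8914450913748732 az 2.1338542923784063 8.326373568033906 207
scene bar [ 394.37 -208.72   36.66] [0.62 0.41 0.67] lean 0.8351815560148934 az 0.5889533361030056 4.9931872033861575 357
scene bar rect ((397.2351379394531, -202.9909210205078), (36.08918380737305, 70.60165405273438), 27.758869171142578) 28.651671322610696
scene tester rect ((534.2185668945312, 288.05120849609375), (151.19390869140625, 114.81685638427734), 36.49340057373047) 2165
top pad [543.45 297.32  97.86] [ 0.76 -0.65  0.  ] lean 1.5702586113631896 az -0.7107612574565522 10.922505248994927 316
top bar [ 395.05 -202.84   27.67] [-0.04 -0.03  1.  ] lean 0.05026807203714555 az -2.393901333838141 2.378933076007771 170
top bar rect ((396.6315612792969, -201.89715576171875), (33.82041931152344, 70.33776092529297), 27.757434844970703) 27.87300609164822
top tester rect ((534.6767578125, 290.9560241699219), (151.93093872070312, 113.56617736816406), 36.45944595336914) 2164
```

```bash
cat >> h.py <<'E'
def quat(xdir,zdir):
    z=np.array(zdir,float);z/=np.linalg.norm(z);x=np.array(xdir,float);x-=x@z*z;x/=np.linalg.norm(x)
    return R.from_matrix(np.column_stack([x,np.cross(z,x),z])).as_quat()
YAW=np.deg2rad(36.45)
def padframe(lean):
    f=np.array([np.cos(YAW),np.sin(YAW),0]); n=-np.sin(lean)*f+np.cos(lean)*np.array([0,0,1.])
    up=np.cos(lean)*f+np.sin(lean)*np.array([0,0,1.]); return up,n
E
python3 - <<'E'
from h import *
np.set_printoptions(suppress=True,precision=3)
O=np.array([535.5,287.9,0]) # box centre, corrected for knob
f=np.array([np.cos(YAW),np.sin(YAW),0]);l=np.array([-f[1],f[0],0])
for n in("scene","top"):
    d=np.median([ctrl.camera(n)[1] for _ in range(6)],0)
    P=cloud(n,d)-O;x=P@f;y=P@l;z=P[...,2]
    m=(abs(y)<15)&(z>70)&(z<125)&(x>-40)&(x<60)
    for a in range(-25,50,5):
        k=m&(x>=a)&(x<a+5)
        if k.sum(): print(n,a+2.5,np.median(z[k]),z[k].std(),k.sum())
    k=m&(x>-8)&(x<28)
    g=np.polyfit(x[k],z[k],1);r=abs(z[k]-np.polyval(g,x[k]))<2.5;g=np.polyfit(x[k][r],z[k][r],1)
    print("lean",np.arctan(g[0]),"z at x=11",np.polyval(g,11),r.sum())
th=np.deg2rad(119)
for s in(1,-1):
    q=quat([s*np.cos(th),s*np.sin(th),0],[0,0,-1]);print("grasp",s,ctrl.inverse_kinematics([396.5,-203,17],q))
    u,nn=padframe(.375);print("pad",s,ctrl.inverse_kinematics([545,294,110],quat(s*u,-nn)))
E
```

```text
scene -17.5 73.76032230941235 1.9340786116483202 25
scene -12.5 77.92312228949356 3.1224076550009334 34
scene -7.5 85.53264506849428 3.575412243080582 48
scene -2.5 89.9365805306852 1.9207856246944295 22
scene 2.5 92.5975889602567 1.1860844035260525 22
scene 7.5 95.29465554486285 2.7978710797147635 27
scene 12.5 96.89289099391397 1.8518765887882025 21
scene 17.5 98.47595541988869 0.8740213794551137 16
scene 22.5 100.88431400450611 1.6848605079206793 25
scene 27.5 103.69845415988061 2.0855685615203723 21
scene 32.5 104.95437093594597 1.6915149598087915 18
scene 37.5 105.11691374127747 1.9264091102720697 5
scene 42.5 102.04429440468692 0.7779194883623255 4
scene 47.5 102.20492047405526 0.5850588151003927 12
lean 0.4151120591617071 z at x=11 96.20870094879423 145
top -17.5 74.95085699086917 1.5299454528019591 15
top -12.5 77.44318644551265 3.610912741328507 30
top -7.5 87.6542923042773 3.751860233476434 27
top -2.5 89.30968018584053 2.5877381162137514 20
top 2.5 91.24042889801206 1.6170693111059893 24
top 7.5 93.91635175911188 1.755822440601702 25
top 12.5 95.25445434131711 1.8379195186972754 23
top 17.5 98.1391880611385 1.2495110983438236 22
top 22.5 99.83145692206153 1.973307644785154 27
top 27.5 102.74489062334965 2.4165248996411712 22
top 32.5 104.00679508985058 1.965488983373183 23
top 37.5 100.09182329492091 1.8169739976262644 19
top 42.5 100.15802954830451 1.3075823694674868 20
top 47.5 100.49601278079899 1.4226870483665228 20
lean 0.40382652709236916 z at x=11 95.113926173026 147
grasp 1 [-0.651  0.002  2.124 -0.     1.015 -1.157]
pad 1 [ 0.292 -0.008  1.989  0.171  0.814  1.131]
grasp -1 [-0.651  0.002  2.124 -0.     1.015  1.985]
pad -1 [ 0.292 -0.008  1.989  0.171  0.814 -2.011]
```

Run:
```python
from h import *
np.set_printoptions(suppress=True,precision=3)
th=np.deg2rad(118.5);q=quat([-np.cos(th),-np.sin(th),0],[0,0,-1])
c=[396.5,-202.5]
ctrl.movep([*c,200],q)
ctrl.line_to([*c,60],200)
print("hit",ctrl.line_to([*c,17.5],60,force_limit=8),ctrl.observe()["ee_pos"])
ctrl.gripper_to(20)
s=ctrl.observe();print(s["time"],s["ee_pos"],s["finger_gap"],s["finger_force"],s["ft_force"],s["torque"])
p,d=ctrl.camera("scene");p2,_=ctrl.camera("top")
ctrl.line_to([*c,60],60);ctrl.dwell(.2)
s=ctrl.observe();print(s["time"],s["ee_pos"],s["finger_gap"],s["finger_force"],s["ft_force"],s["torque"])
p2,_=ctrl.camera("scene")
f=lambda i:cv2.resize(i[270:400,310:440],None,fx=3,fy=3,interpolation=cv2.INTER_CUBIC)
cv2.imwrite("pics/grasp.png",np.hstack([f(p),f(p2)]))
```

```text
hit False [ 396.65  -202.611   17.616]
5.8417 [ 396.496 -202.502   17.5  ] 19.83993813779728 0.0 [-0.452 -0.505 -0.193] [-0.005  0.005  0.026]
7.0 [ 396.147 -202.245   59.512] 20.224877095297586 0.0 [ 0.975 -0.138 -0.283] [ 0.015  0.018 -0.009]
```

View pics/grasp.png

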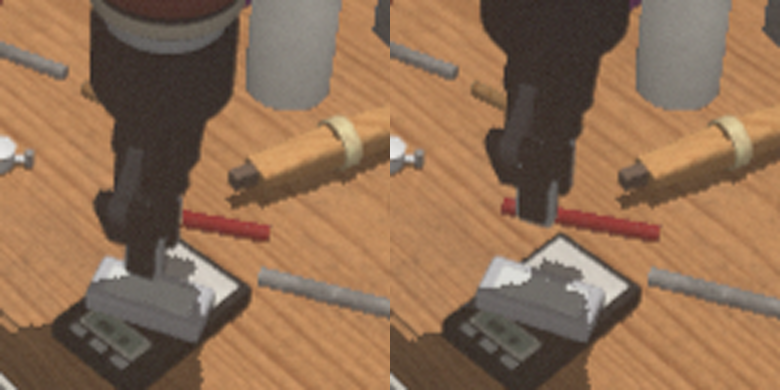

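Run:
```python
from h import *
np.set_printoptions(suppress=True,precision=2)
m=ctrl.camera_model("scene");K=np.array(m["camera_matrix"]);T=np.linalg.inv(m["pose"])
def pr(x): c=T[:3,:3]@x+T[:3,3];c=K@c;return c[:2]/c[2]
for z in(59.5,65,70,75): print(z,pr(np.array([396.1,-202.2,z])), (pr(np.array([396.1,-202.2,z]))-[310,270])*3+[390,0])
ctrl.gripper_to(34); s=ctrl.observe(); print(s["time"],s["ee_pos"],s["finger_gap"])
p,d=ctrl.camera("scene");p2,d2=ctrl.camera("top")
P=cloud("scene",d);P2=cloud("top",d2)
for nm,Q in(("s",P),("t",P2)):
    near=np.hypot(Q[...,0]-396,Q[...,1]+202)<45
    h=np.histogram(Q[near][:,2],bins=range(0,130,4));print(nm,list(zip(h[1],h[0])))
f=lambda i,u,v:cv2.resize(i[v:v+130,u:u+130],None,fx=3,fy=3,interpolation=cv2.INTER_CUBIC)
cv2.imwrite("pics/tips.png",np.hstack([f(p,310,270),f(p2,370,220)]))
```

```text
59.5 [359.32 354.6 ] [537.95 253.79]
65 [359.43 352.3 ] [538.3  246.91]
70 [359.54 350.2 ] [538.63 240.61]
75 [359.65 348.09] [538.96 234.27]
7.3417 [ 396.48 -202.5    59.94] 34.15002947899397
s [(np.int64(0), np.int64(92)), (np.int64(4), np.int64(33)), (np.int64(8), np.int64(38)), (np.int64(12), np.int64(388)), (np.int64(16), np.int64(330)), (np.int64(20), np.int64(72)), (np.int64(24), np.int64(204)), (np.int64(28), np.int64(428)), (np.int64(32), np.int64(4)), (np.int64(36), np.int64(0)), (np.int64(40), np.int64(0)), (np.int64(44), np.int64(0)), (np.int64(48), np.int64(0)), (np.int64(52), np.int64(0)), (np.int64(56), np.int64(0)), (np.int64(60), np.int64(0)), (np.int64(64), np.int64(0)), (np.int64(68), np.int64(0)), (np.int64(72), np.int64(0)), (np.int64(76), np.int64(0)), (np.int64(80), np.int64(0)), (np.int64(84), np.int64(0)), (np.int64(88), np.int64(0)), (np.int64(92), np.int64(0)), (np.int64(96), np.int64(5)), (np.int64(100), np.int64(17)), (np.int64(104), np.int64(25)), (np.int64(108), np.int64(37)), (np.int64(112), np.int64(40)), (np.int64(116), np.int64(32)), (np.int64(120),
[... 288 characters left out ...]
p.int64(32), np.int64(2)), (np.int64(36), np.int64(0)), (np.int64(40), np.int64(0)), (np.int64(44), np.int64(0)), (np.int64(48), np.int64(0)), (np.int64(52), np.int64(0)), (np.int64(56), np.int64(0)), (np.int64(60), np.int64(0)), (np.int64(64), np.int64(0)), (np.int64(68), np.int64(0)), (np.int64(72), np.int64(0)), (np.int64(76), np.int64(0)), (np.int64(80), np.int64(0)), (np.int64(84), np.int64(0)), (np.int64(88), np.int64(0)), (np.int64(92), np.int64(0)), (np.int64(96), np.int64(0)), (np.int64(100), np.int64(0)), (np.int64(104), np.int64(0)), (np.int64(108), np.int64(0)), (np.int64(112), np.int64(1)), (np.int64(116), np.int64(0)), (np.int64(120), np.int64(0)), (np.int64(124), np.int64(0))]
```

View pics/tips.png

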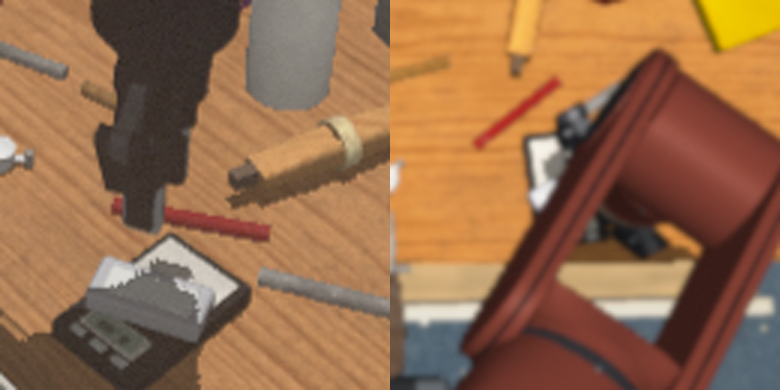

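Run:
```python
from h import *
np.set_printoptions(suppress=True,precision=1)
p,d=ctrl.camera("scene");P=cloud("scene",d)
for v in range(318,352,3): print(v,d[v,357],P[v,354],P[v,357],P[v,360])
s=ctrl.observe();print(s["joint_pos"],s["ee_pos"],R.from_quat(s["eef_rot"]).as_matrix())
```

```text
318 735.13214 [ 344.2 -240.7  199.6] [ 348.1 -242.9  198.9] [ 360.3 -236.4  187.4]
321 738.82635 [ 342.1 -243.2  196.8] [ 348.4 -242.8  192.8] [ 360.5 -236.5  181.4]
324 741.96545 [ 346.2 -239.1  185.5] [ 348.5 -243.   187. ] [ 362.1 -235.2  173.5]
327 745.24866 [ 348.2 -237.2  177.1] [ 348.6 -243.1  181.1] [ 362.6 -235.   166.9]
330 757.59515 [ 351.4 -234.   166.7] [ 353.4 -238.4  168.8] [ 361.7 -236.3  162.3]
333 764.6829 [ 356.9 -228.5  153.1] [ 355.4 -236.6  160.1] [ 363.  -235.3  154.6]
336 772.653 [ 370.5 -214.3  127.7] [ 357.8 -234.4  150.7] [ 364.1 -234.5  147. ]
339 804.01996 [ 370.5 -214.6  121.4] [ 372.  -219.9  124.5] [ 374.5 -224.1  126.2]
342 807.5507 [ 371.5 -213.9  113.6] [ 372.1 -220.1  118.1] [ 375.6 -223.3  118.4]
345 811.42236 [ 370.1 -215.7  109.2] [ 372.4 -220.2  111.3] [ 378.7 -220.5  107.6]
348 961.2806 [ 439.5 -142.4   -0. ] [ 445.2 -144.6   -1.9] [ 448.6 -149.2   -0.4]
351 954.3692 [ 435.2 -147.3   -1.3] [ 439.8 -150.6   -1.6] [ 442.2 -156.2    1.4]
[-0.6 -0.1  2.1 -0.   1.1  2. ] [ 396.5 -202.5   60. ] [[ 0.5 -0.9 -0. ]
 [-0.9 -0.5  0. ]
 [-0.   0.  -1. ]]
```

Run:
```python
from h import *
np.set_printoptions(suppress=True,precision=1)
m=ctrl.camera_model("scene");K=np.array(m["camera_matrix"]);T=np.linalg.inv(m["pose"])
def pr(x): c=K@(T[:3,:3]@np.array(x)+T[:3,3]);return c[:2]/c[2]
d=np.load("scene0.npy");P=cloud("scene",d)
print("start tcp px",pr([238.9,576.9,191.8]),"raised45",pr([238.9,576.9,237]))
for v in range(110,152,4): print(v,[P[v,u].round().tolist() for u in(80,84,88,92)])
# now
p,d=ctrl.camera("scene");P=cloud("scene",d)
for g in(0,):
    ctrl.gripper_to(g);s=ctrl.observe();p,d=ctrl.camera("scene");P=cloud("scene",d)
    k=(np.hypot(P[...,0]-396,P[...,1]+202)<60)&(P[...,2]>45)
    print(g,s["finger_gap"],"lowest z",np.sort(P[k][:,2])[:12],s["time"])
    for v in range(324,360,3): print(v,P[v,354],P[v,359],P[v,364])
```

```text
start tcp px [ 95.4 159. ] raised45 [ 90.5 141.3]
110 [[220.0, 509.0, 335.0], [231.0, 521.0, 329.0], [244.0, 542.0, 321.0], [266.0, 599.0, 301.0]]
114 [[219.0, 513.0, 326.0], [225.0, 507.0, 325.0], [240.0, 537.0, 314.0], [268.0, 616.0, 286.0]]
118 [[215.0, 506.0, 319.0], [223.0, 508.0, 317.0], [237.0, 531.0, 307.0], [264.0, 611.0, 279.0]]
122 [[419.0, 1470.0, -15.0], [222.0, 509.0, 308.0], [234.0, 528.0, 300.0], [262.0, 614.0, 268.0]]
126 [[212.0, 514.0, 300.0], [219.0, 510.0, 299.0], [227.0, 509.0, 297.0], [260.0, 615.0, 258.0]]
130 [[210.0, 514.0, 291.0], [217.0, 508.0, 291.0], [225.0, 509.0, 289.0], [258.0, 616.0, 249.0]]
134 [[211.0, 532.0, 276.0], [219.0, 529.0, 275.0], [226.0, 524.0, 275.0], [441.0, 1425.0, -57.0]]
138 [[390.0, 1410.0, -55.0], [216.0, 526.0, 267.0], [223.0, 521.0, 267.0], [233.0, 529.0, 262.0]]
142 [[387.0, 1418.0, -74.0], [214.0, 528.0, 258.0], [222.0, 526.0, 256.0], [230.0, 526.0, 254.0]]
146 [[378.0, 1390.0, -79.0], [214.0, 541.0, 244.0], [221.0, 533.0, 245.0], [229.0, 533.0, 242.0]]
150 [[374.0, 1391.0, -95.0], [387.0, 1384.0, -96.0], [402.0, 1391.0, -103.0
[... 315 characters left out ...]
388.5 -206.4  124.1] [ 379.  -227.3  145.3]
333 [ 386.9 -196.6  111.1] [ 385.8 -209.5  121.5] [ 393.6 -213.   119.4]
336 [ 385.9 -198.   106. ] [ 389.5 -206.   109.8] [ 394.5 -212.5  111.8]
339 [ 446.  -134.4   13.3] [ 386.6 -209.4  107.5] [ 395.7 -211.7  103.7]
342 [ 446.7 -134.1    4.8] [ 449.9 -144.3   10.7] [ 457.8 -149.7   10. ]
345 [ 445.3 -135.9   -0.8] [ 452.3 -142.3   -0.2] [ 460.5 -147.4   -1.4]
348 [ 438.4 -143.6    1.7] [ 448.2 -146.9   -1.9] [ 453.2 -155.2    1.4]
351 [ 435.4 -147.1   -1.5] [ 441.1 -154.7    0.9] [ 438.  -170.9   15.9]
354 [ 429.2 -154.1    0.2] [ 427.1 -169.5   14.1] [ 432.8 -176.6   16.2]
357 [ 414.  -170.4   15.7] [ 419.8 -177.4   17.6] [ 428.  -181.8   15.9]
```

The pictures show that the fingertips closed above the bar, not around it. They really stand about 38–45 mm behind the reported TCP (tip z is about 99 to 107 with the TCP at 60). I'll go down again by feel, to a light touch on the scale, then back off and grip.

Run:
```python
from h import *
np.set_printoptions(suppress=True,precision=3)
def st(t):
    s=ctrl.observe();print(t,s["time"],s["ee_pos"],s["finger_gap"],s["finger_force"],s["ft_force"],s["torque"]);return s
c=[396.5,-202.5]
ctrl.gripper_to(54)
ctrl.line_to([*c,0],60,force_limit=6)
hit=ctrl.line_to([*c,-32],20,force_limit=4);s=st(f"touch {hit}")
if hit:
    z=s["ee_pos"][2]
    ctrl.line_to([*c,z+4],30)
    ctrl.gripper_to(20);s=st("closed")
    p,d=ctrl.camera("scene")
    if s["finger_gap"]>30:
        ctrl.line_to([*c,z+50],60);ctrl.dwell(.2);st("up")
    p2,_=ctrl.camera("scene")
    f=lambda i:cv2.resize(i[270:400,310:440],None,fx=3,fy=3,interpolation=cv2.INTER_CUBIC)
    cv2.imwrite("pics/grasp2.png",np.hstack([f(p),f(p2)]))
```

```text
touch True 10.9583 [ 396.386 -202.414  -27.284] 54.102178417323934 2.9880476742982864 [-1.253 -0.626  6.488] [0.125 0.082 0.042]
closed 11.5833 [ 396.594 -202.459  -23.102] 32.66461984846256 60.59017896652222 [-0.459  1.209  4.432] [ 0.278  0.13  -0.005]
up 12.75 [ 396.147 -202.265   22.273] 32.58492223379523 59.774250984191895 [ 0.908 -0.637 -3.197] [ 0.018 -0.035 -0.027]
```

View pics/grasp2.png

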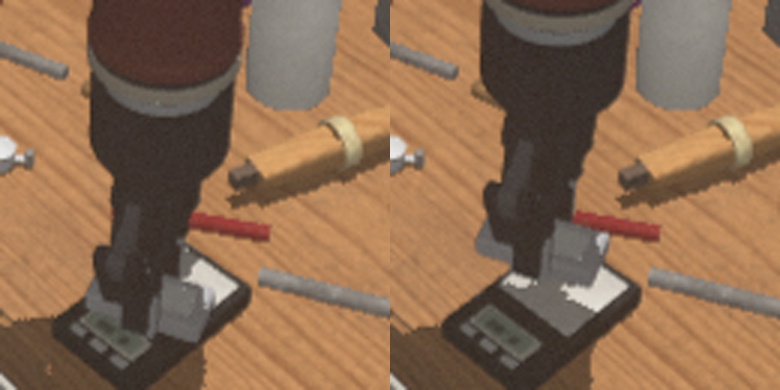

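```bash
cat >> h.py <<'E'
PAD=np.array([544.5,294.3,96.8]);OFF=38.1
def tcp(d,lean,dx=0):
    u,n=padframe(lean);return PAD+n*(d-OFF)+u*dx, quat(u,-n)
def st(t,lean):
    s=ctrl.observe();u,n=padframe(lean);l=np.cross(n,u);F=s["ft_force"];M=s["torque"]
    d=(s["ee_pos"]-PAD)@n+OFF
    print(t,"t%.2f d%.2f x%.2f y%.2f gap%.2f  Fn%.2f Fu%.2f Fl%.2f  Mu%.3f Ml%.3f Mn%.3f"%(s["time"],d,(s["ee_pos"]-PAD)@u,(s["ee_pos"]-PAD)@l,s["finger_gap"],F@n,F@u,F@l,M@u,M@l,M@n));return s
E
python3 - <<'E'
from h import *
L=.40
ctrl.line_to([396.5,-202.5,125],150)
p,q=tcp(45,L);print(ctrl.inverse_kinematics(p,q))
ctrl.movep(p,q)
st("pre",L)
p,q=tcp(14,L);print(ctrl.line_to(p,50,q,force_limit=6));ctrl.dwell(.3)
for _ in range(3): st("d14",L)
im,d=ctrl.camera("scene")
k=cv2.resize(im[150:250,215:325],None,fx=7,fy=6,interpolation=cv2.INTER_CUBIC);cv2.imwrite("pics/pre.png",k)
E
```

```text
[ 0.28484429 -0.02219731  2.02402383  0.19346474  0.77128601  1.10564933]
pre t15.45 d45.08 x-0.16 y-0.92 gap32.38  Fn-1.67 Fu-1.17 Fl0.41  Mu-0.026 Ml0.369 Mn0.040
False
d14 t16.52 d14.29 x0.30 y-0.08 gap32.24  Fn-3.31 Fu-0.72 Fl-0.21  Mu0.029 Ml0.369 Mn0.015
d14 t16.52 d14.29 x0.30 y-0.08 gap32.24  Fn-3.31 Fu-0.72 Fl-0.21  Mu0.029 Ml0.369 Mn0.015
d14 t16.52 d14.29 x0.30 y-0.08 gap32.24  Fn-3.31 Fu-0.72 Fl-0.21  Mu0.029 Ml0.369 Mn0.015
```

View pics/pre.png

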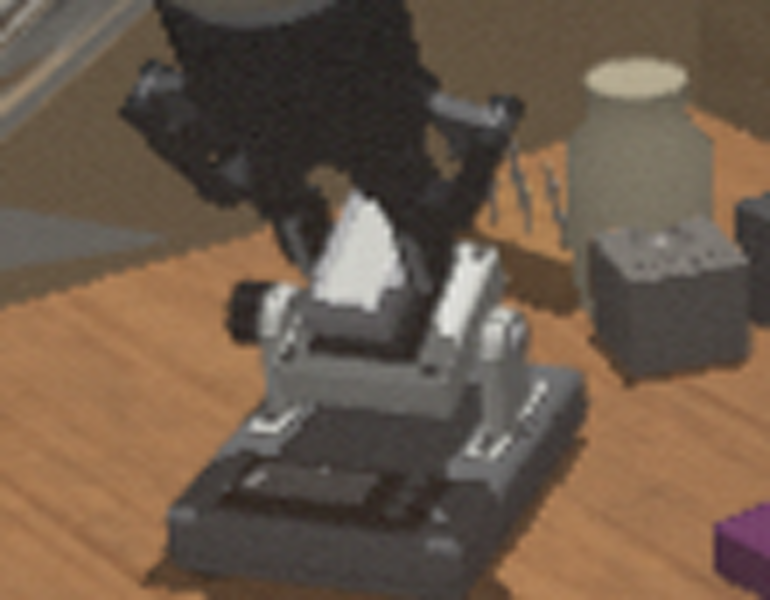

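The view shows the bar tilted over the head at (360,310), centred on the dark pad and between the cheeks. Now I feel down in small steps.

Run:
```python
from h import *
L=.40;u,n=padframe(L)
p,q=tcp(8,L);print(ctrl.line_to(p,25,q,force_limit=5));ctrl.dwell(.1)
d=8
while d>-6:
    p,q=tcp(d,L);ctrl.line_to(p,10,q,force_limit=6);ctrl.dwell(.08);s=st(f"{d:.1f}",L)
    if s["ft_force"]@n>8: break
    d-=.6
```

```text
False
8.0 t17.39 d8.08 x0.11 y-0.02 gap32.08  Fn-2.93 Fu-1.00 Fl0.40  Mu0.011 Ml0.428 Mn0.001
7.4 t17.73 d7.40 x-0.02 y-0.00 gap32.34  Fn-3.34 Fu-2.19 Fl0.35  Mu-0.013 Ml0.390 Mn-0.018
6.8 t18.06 d6.77 x-0.03 y0.03 gap32.27  Fn-2.66 Fu-1.38 Fl0.26  Mu0.034 Ml0.420 Mn0.018
6.2 t18.39 d6.16 x-0.06 y0.01 gap32.82  Fn-3.35 Fu-2.23 Fl-0.14  Mu0.016 Ml0.366 Mn0.025
5.6 t18.73 d5.60 x0.01 y-0.02 gap32.67  Fn-2.84 Fu-0.99 Fl-0.31  Mu0.029 Ml0.397 Mn-0.038
5.0 t19.06 d4.99 x-0.00 y-0.00 gap32.75  Fn-2.05 Fu-1.67 Fl0.81  Mu-0.001 Ml0.398 Mn0.068
4.4 t19.39 d4.39 x0.00 y0.02 gap32.68  Fn-3.67 Fu-1.42 Fl-0.01  Mu-0.087 Ml0.397 Mn-0.085
3.8 t19.73 d3.90 x0.14 y-0.02 gap32.30  Fn-1.86 Fu-1.08 Fl0.55  Mu-0.001 Ml0.382 Mn-0.011
3.2 t20.06 d3.31 x0.11 y-0.03 gap32.39  Fn0.58 Fu-1.18 Fl0.25  Mu0.058 Ml0.520 Mn-0.012
2.6 t20.39 d2.67 x0.11 y-0.04 gap32.57  Fn2.18 Fu-1.56 Fl-0.30  Mu0.004 Ml0.509 Mn-0.056
2.0 t20.73 d2.08 x0.13 y-0.06 gap32.29  Fn0.97 Fu-2.62 Fl0.50  Mu0.014 Ml0.525 Mn-0.005
1.4 t21.06 d1.47 x0.12 y-0.02 gap32.55  Fn3.51 Fu-1.36 Fl1.05  Mu0.064 Ml0.507 Mn0.042
0.8 t21.39 d0.86 x0.11 y-0.01 gap32.79  Fn3.88 Fu-2.09 Fl0.56  Mu0.051 Ml0.540 Mn0.023
0.2 t21.73 d0.28 x0.15 y-0.03 gap32.60  Fn5.65 Fu-1.73 Fl0.12  Mu0.017 Ml0.577 Mn-0.003
-0.4 t22.06 d0.02 x0.16 y0.00 gap32.56  Fn10.64 Fu-3.52 Fl0.64  Mu0.087 Ml0.950 Mn0.028
```

```bash
cat >> h.py <<'E'
def avg(L,k=8):
    u,n=padframe(L);l=np.cross(n,u);S=[]
    for _ in range(k): ctrl.dwell(.02);S.append(ctrl.observe())
    F=np.mean([s["ft_force"] for s in S],0);M=np.mean([s["torque"] for s in S],0);e=np.mean([s["ee_pos"] for s in S],0)
    w=np.sum([R.from_quat(s["eef_rot"]).as_matrix()[:,2] for s in S],0);w/=np.linalg.norm(w)
    print("L%.3f t%.2f d%.2f leanact%.4f Fn%.2f Fu%.2f Fl%.2f Mu%.3f Ml%.3f gap%.2f"%(L,S[-1]["time"],(e-PAD)@n+OFF,np.arccos(-w[2]),F@n,F@u,F@l,M@u,M@l,S[-1]["finger_gap"]));return F@n,M@l
E
python3 - <<'E'
from h import *
for L in(.40,.39,.38,.37,.39,.40,.41,.42,.43,.41):
    p,q=tcp(-.3,L);ctrl.line_to(p,10,q);f,m=avg(L)
    if f>30: print("high");
    if f>45: break
E
```

```text
L0.400 t22.44 d0.06 leanact0.4000 Fn9.49 Fu-3.38 Fl0.77 Mu0.117 Ml0.890 gap32.48
L0.390 t22.82 d-0.02 leanact0.3900 Fn8.52 Fu-3.24 Fl0.63 Mu0.088 Ml0.758 gap32.43
L0.380 t23.21 d0.10 leanact0.3799 Fn10.05 Fu-4.68 Fl0.15 Mu0.100 Ml0.803 gap32.37
L0.370 t23.59 d0.25 leanact0.3698 Fn12.25 Fu-5.50 Fl0.83 Mu0.133 Ml0.897 gap32.55
L0.390 t23.98 d0.01 leanact0.3911 Fn5.63 Fu-1.32 Fl0.24 Mu0.092 Ml0.395 gap32.53
L0.400 t24.36 d0.15 leanact0.4016 Fn7.96 Fu-1.50 Fl0.22 Mu0.075 Ml0.460 gap32.38
L0.410 t24.74 d0.29 leanact0.4116 Fn9.93 Fu-1.85 Fl0.40 Mu0.092 Ml0.593 gap32.45
L0.420 t25.12 d0.43 leanact0.4216 Fn11.75 Fu-2.27 Fl0.24 Mu0.103 Ml0.731 gap32.58
L0.430 t25.51 d0.55 leanact0.4316 Fn13.90 Fu-2.66 Fl0.50 Mu0.131 Ml0.885 gap32.54
L0.410 t25.89 d0.31 leanact0.4124 Fn9.49 Fu-0.76 Fl-0.38 Mu-0.048 Ml0.416 gap32.38
```

```bash
cat >> h.py <<'E'
def tcpr(d,L,r):
    u,n=padframe(L);Q=R.from_rotvec(u*r);n=Q.apply(n);return PAD+n*(d-OFF),quat(u,-n)
E
python3 - <<'E'
from h import *
L=.39
p,q=tcp(1.5,L);ctrl.line_to(p,15,q);avg(L,4)
for d in(.3,-.1,-.5):
    p,q=tcp(d,L);ctrl.line_to(p,8,q);avg(L,5)
for r in(.012,.024,.012,0,-.012,-.024,-.012,0):
    p,q=tcpr(-.5,L,r);ctrl.line_to(p,10,q);print(r,end=" ");f,m=avg(L,6)
    if f>40: break
E
```

```text
L0.390 t26.24 d1.43 leanact0.3914 Fn2.67 Fu0.29 Fl-1.20 Mu-0.192 Ml0.056 gap32.16
L0.390 t26.62 d0.50 leanact0.3910 Fn4.06 Fu1.00 Fl-1.51 Mu-0.300 Ml0.003 gap32.47
L0.390 t26.96 d0.11 leanact0.3909 Fn5.05 Fu1.13 Fl-2.14 Mu-0.358 Ml-0.046 gap32.46
L0.390 t27.29 d-0.03 leanact0.3907 Fn9.08 Fu0.05 Fl-1.98 Mu-0.281 Ml0.205 gap32.10
0.012 L0.390 t27.64 d0.08 leanact0.3908 Fn10.30 Fu-0.48 Fl-1.52 Mu-0.324 Ml0.287 gap32.41
0.024 L0.390 t27.99 d0.20 leanact0.3913 Fn11.78 Fu-1.49 Fl-1.85 Mu-0.329 Ml0.403 gap32.57
0.012 L0.390 t28.34 d0.08 leanact0.3908 Fn10.11 Fu-0.55 Fl-2.05 Mu-0.368 Ml0.293 gap32.45
0 L0.390 t28.69 d-0.01 leanact0.3908 Fn9.05 Fu-0.12 Fl-2.32 Mu-0.352 Ml0.224 gap32.40
-0.012 L0.390 t29.04 d0.12 leanact0.3908 Fn10.67 Fu-0.99 Fl-2.02 Mu-0.254 Ml0.320 gap32.40
-0.024 L0.390 t29.39 d0.28 leanact0.3913 Fn12.53 Fu-1.25 Fl-1.66 Mu-0.231 Ml0.457 gap32.23
-0.012 L0.390 t29.74 d0.12 leanact0.3908 Fn10.61 Fu-0.69 Fl-1.52 Mu-0.216 Ml0.320 gap32.60
0 L0.390 t30.09 d-0.02 leanact0.3907 Fn8.76 Fu0.03 Fl-2.02 Mu-0.243 Ml0.179 gap32.40
```

Run:
```python
from h import *
for L in(.38,.40,.39):
    p,q=tcp(-.5,L);ctrl.line_to(p,10,q);avg(L,5)
p,q=tcp(-.9,.39);ctrl.line_to(p,8,q);avg(.39,10)
im,d=ctrl.camera("scene")
cv2.imwrite("pics/fin.png",cv2.resize(im[165:245,225:315],None,fx=8,fy=7,interpolation=cv2.INTER_CUBIC))
```

```text
L0.380 t30.43 d0.05 leanact0.3805 Fn9.92 Fu-0.89 Fl-1.82 Mu-0.282 Ml0.193 gap32.51
L0.400 t30.76 d0.13 leanact0.4012 Fn8.89 Fu0.63 Fl-1.53 Mu-0.216 Ml0.175 gap32.32
L0.390 t31.09 d-0.01 leanact0.3907 Fn8.64 Fu0.03 Fl-1.75 Mu-0.219 Ml0.184 gap32.27
L0.390 t31.51 d-0.05 leanact0.3906 Fn14.30 Fu-1.96 Fl-0.91 Mu-0.165 Ml0.488 gap32.16
```

View pics/fin.png

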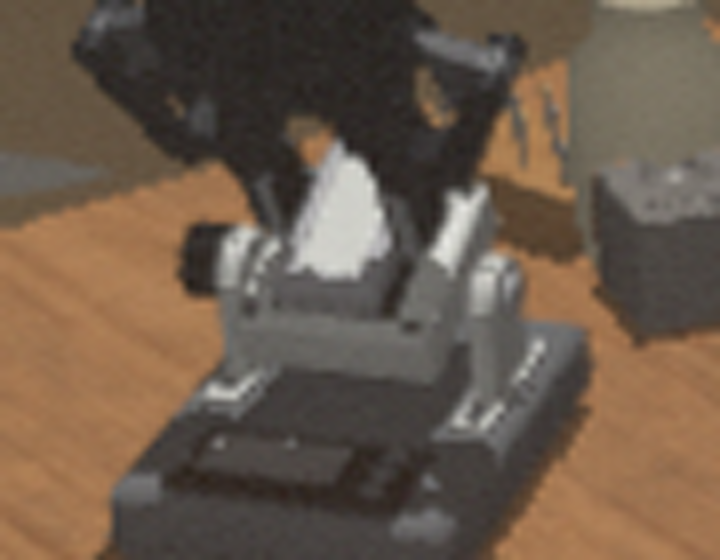

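The final view shows the bar lying on the pad at (340,270), between the cheeks. It rests on the hard stop with about 17 N, against 9 N for the four pins.

```bash
python3 -c "
from plant import ctrl
print(ctrl.sign_off())"
```

```text
the job is handed in; nothing more can be done
None
```

The job is handed in at about 31.5 s: the bar is still gripped and pressed on the pad with about 17 N, flush by feel at a lean of about 0.39 rad (the pins can't be seen under it), and the other bar was left where it lay.

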